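# Push the seed tray home and snap the latch over

### The job

Get the seed tray ready for sowing in its wooden dock: push the tray straight back with your fingertips until the whole of its long far side lies flush against the fence, and only then push the red-knobbed latch lever over past its centre so that it snaps down in front of the tray. Only push: do not pick up or tip the tray, and leave the tumbler, the seed packet and the teaspoon where they are.

Things in the scene. Friction and masses are not known exactly. Their poses are not given: they have to be found in the camera images.
- dock: Fixed wooden tray dock. Origin: on the worktop at the centre of the tray's place; x points square to the fence, away from the robot; y left along the fence. Fence 40 mm high, face at x = +87 mm, y -113 to +149. Side rail 16 mm high on the left, inner face y = +135. Latch bracket at the rail's near end, 48 mm high (x -120 to -84, y +122 to +162). Near and right sides open
- sowing_tray: Loose black 12-cell seed tray in a green drip base, 228 mm long (own x), 174 mm wide (own y), 59 mm high, about 0.42 kg; solid sides to push on. Origin: centre of its underside. It stands in the dock 50 to 90 mm short of the fence, long side roughly along it, at most 15 mm off sideways; when home its origin lies within 3 mm of the dock's origin along x
- latch_knob (a point): Centre of the red ball, 20 mm across, at the end of the latch lever, 115 mm from the pivot; the lever is a steel rod 12 mm thick
- latch_pivot (a point): Pivot of the latch lever, at x -102, y +145, z +35 mm in the dock's frame. The lever swings about the dock's x axis, in an upright plane 15 mm in front of the near side of a tray that is home
- latch (a joint): Angle of the latch lever, rad. 0: open, leaning 0.6 outwards (dock's +y) from upright; grows as its top is pushed towards -y; 0.6: upright; 2.17: closed, level in front of the tray, end stop. An over-centre spring holds it open below about 0.9 and snaps it closed beyond; 1 to 2 N on the rod moves it. If the tray is over 7 mm short of home the lever strikes it and stays up
- tumbler: Loose clear tumbler, 81 mm across, 92 mm high, to the left of the dock; origin: centre of its underside. A bystander
- seed_packet: Loose flat seed packet, 115 x 85 x 10 mm, to the left in front of the dock; origin: centre of its underside. A bystander
- teaspoon: Loose teaspoon, 135 x 29 x 10 mm, to the right of the tray; origin: centre of its underside. A bystander

How it is judged (in metres and radians):
On the way, in this order (a step that is already met when the one before it is completed fails the run):
1. the tray is pushed home: its long side flush against the fence (within 5 mm and 0.05 rad) with the latch still open (x of sowing_tray in the frame of dock above -0.005 m and angle between the y axis of sowing_tray and the x axis of dock, either way round below 0.05 rad and value of joint latch below 0.6 rad), for 0.2 s.
2. the latch has snapped down to closed (value of joint latch above 2.05 rad), for 0.2 s.
At the end, for the whole second after the job is handed in: The tray lies flat and at rest, within 7 mm and 0.06 rad of flush against the fence and within about 30 to 40 mm of the middle of the dock sideways, and the latch lever is fully down in front of it (joint above 2.05 rad) (x of sowing_tray in the frame of dock above -0.007 m and y of sowing_tray in the frame of dock between -0.04 and 0.03 m and angle between the y axis of sowing_tray and the x axis of dock, either way round below 0.06 rad and height (world z) of sowing_tray below 0.006 m and linear speed of sowing_tray below 0.02 m/s and value of joint latch above 2.05 rad); the robot touches nothing.
It fails at once if the tray is lifted or tipped (height (world z) of sowing_tray above 0.02 m or angle between sowing_tray's own z axis and vertical above 0.2 rad).
It fails at once if the tumbler, seed packet or teaspoon is moved more than 15 mm (distance of any of tumbler, seed_packet, teaspoon from where it was at the start of the episode above 0.015 m).
It also fails if it takes over 46 s, if anything falls off the work surface, if the arm or the gripper's body presses on something with over 40 N, if the wrist force passes 120 N, or if a joint passes its speed limit or range.

### The arm

A 7-joint arm with a two-finger parallel gripper is mounted at the origin on a cart in front of the work surface, level with it; the furniture and walls round the work are solid. World frame = base frame: x ahead of the robot, y to its left, z up, the work surface at z = 0. Lengths are in mm, angles in rad, forces in N, time in s.
With the tool pointing down it reaches from about 425 to 1025 mm from the base axis. Payload 3.6 kg.
Tool frame: the origin (TCP) lies between the finger pads; the fingertips stand nose_length ahead of it and the grasp point (between the pads) lies 11 mm behind it (nose_length is the distance from the TCP to the fingertips, in mm); z points along the fingers, y is the line along which they close (so a half turn about z gives the same grasp; the last joint's range is limited). The gripper opens to 85 mm and grips with 20 to 120 N. Pads are 22 mm wide; open, the fingers measure 114 mm over their backs; the gripper's body (76 mm by 85 mm) begins 54 mm behind the grasp point. The pads swing forward as they close: fully open they stand 13 mm farther back than shut.
Start: joints at [-1.367, 0.591, 0.048, 1.609, -0.033, 0.943, -0.034], TCP at [212.03, 693.306, 239.302] pointing down, gripper open.
Joint ranges: [-2.69, 2.69], [-0.47, 2.24], [-1.27, 1.36], [0.19, 2.51], [-1.53, 4.68], [0.08, 2.07], [-3.09, 3.09]. Speed limits (rad/s): [2.57, 2.57, 3.14, 3.14, 3.14, 3.14, 3.14].

### API

Orientations are given as a 3x3 rotation matrix whose columns are the frame's x, y, z axes.
In Python, from station import get_obs, snapshot, calibration, hand_in, nose_length gives the robot as it stands. The module is installed in compiled form; this text tells all that it offers.
- The arm moves only by the tool carry_out, never from a script. Its argument "deltas" is a list of rows, each a list of 6 numbers: the shift along the world's x, y, z scaled (see below), then the turn, a rotation vector about the world's x, y, z scaled (see below). A call has exactly 5 rows; each row is the pose to reach, as a shift and turn from the pose commanded when the call began, turning the shorter way round; what a row does not reach only later rows make up. The controller multiplies each number of a shift by 0.4 m and each number of a turn by pi rad. A row lasts 1/8 s, in which the tool goes at most 62.5 mm and 10.7 degrees, less where a joint would pass 70% of its speed; a pose out of reach is approached as far as the arm can. A call with a number of a shift or a turn outside -1 to 1 is refused whole. A call with a gripper value outside its range is refused whole. "grip" is the closure, from 0 (fully open) to 1 (shut), set as the call begins (left out, the last holds). The fingers move at their own pace and stop on an object; "squeeze" is the grip in N (left out, the last holds). Time passes only in rows, so rows that repeat a pose let the fingers close, or fill a call up. It gives the time, the measured TCP pose, the force, the opening and the grip force at its end, in the units of the state.
- get_obs(): the state, without advancing time (a new reading comes with each control period).
- snapshot(name): name is "scene" or "top" or "wrist"; returns the picture (480x640x3 uint8, blue, green, red); there is no depth.
- calibration(name): a dict with "fx", "fy", "cx", "cy" (pixels), "R" (3x3) and "t" (3): a world point X has camera coordinates R X + t; the wrist camera has in their place "hand_eye" (4x4, takes a point from camera to tool coordinates, whose origin is the TCP and whose axes are the flange's). Camera axes: x right, y down, z forward; pixel columns grow to the right and rows downward; lengths in mm; the calibration is good to about 2 mm. The wrist camera is an equidistant fisheye: a pixel r from the principal point sees the ray r / f radians off the axis. A picture is of the moment at which its call begins: read the wrist's pose just before it. calibration takes no time and is no camera call.
- hand_in(): hands the job in; it is judged then, once.
The state is a dict: "clock": time; "joints": joint angles; "qvel": joint speeds; "tau": joint torques, N m; "eef_pos": TCP position; "eef_rot": TCP orientation; "contact_force": force on the tool from outside, world axes, zero at the start; "ft_torque": the same for the moment, N m; "gripper_width": finger opening in mm; "finger_force": force on a finger pad.
Only numpy, scipy, OpenCV 4.12 (cv2) and the standard library are available. Lean on these libraries where they do the work, as an engineer would, in place of code of your own. Each camera call takes 0.05 s, during which the arm holds its last target. There are 200 camera calls.

## Working session

There is one attempt and no reset: what is moved stays moved. The work goes in short steps, Python scripts to look and compute and a tool call to move; the robot and the scene stay as the last step left them, time stands still between calls to the robot, and variables do not carry over. Pictures are saved under pics/ and viewed, at most 10 in all, crops included, and the job is handed in when it is done.

Besides the shell and the picture viewer there is one more tool, called after "Request:" by a JSON object that holds its "api" and its "payload". carry_out: Moves the arm, as the interface text tells. Shifts and turns lie within -1 to 1; 1 stands for 0.4 m of shift or pi rad of turn. Its arguments: {"type":"object","properties":{"deltas":{"type":"array"},"grip":{"type":"number"},"squeeze":{"type":"number"}},"required":["deltas"]}

```bash
mkdir -p pics; python3 - <<'E'
from station import *
import cv2,numpy as np
o=get_obs();print({k:np.round(v,3).tolist() for k,v in o.items()}, nose_length if not callable(nose_length) else nose_length())
for n in("scene","top"):
    cv2.imwrite(f"pics/{n}0.png",snapshot(n));print(n,{k:np.round(v,4).tolist() for k,v in calibration(n).items()})
E
```

```text
{'clock': 0.0, 'joints': [-1.367, 0.592, 0.048, 1.61, -0.033, 0.943, -0.034], 'qvel': [-0.001, 0.002, -0.001, -0.0, -0.001, 0.001, 0.001], 'tau': [0.0, -54.87, 1.547, -19.813, 0.009, 0.009, 0.0], 'eef_pos': [211.774, 692.528, 238.119], 'eef_rot': [[-0.956, 0.292, -0.001], [0.292, 0.956, -0.002], [-0.0, -0.002, -1.0]], 'contact_force': [-0.532, 0.521, -0.029], 'ft_torque': [-0.008, 0.046, 0.034], 'finger_force': 0.0, 'gripper_width': 85.31} 8.0
scene {'fx': 521.7366, 'fy': 521.7366, 'cx': 320.5733, 'cy': 230.2268, 'R': [[0.9093, -0.4157, -0.0175], [-0.2752, -0.5693, -0.7747], [0.3121, 0.7093, -0.6321]], 't': [-435.7224, 317.6945, 777.794]}
top {'fx': 486.219, 'fy': 486.219, 'cx': 326.7024, 'cy': 244.7845, 'R': [[0.0223, -0.9996, 0.0188], [-0.997, -0.0237, -0.0735], [0.0739, -0.0171, -0.9971]], 't': [126.9628, 582.4615, 1184.725]}
```

View pics/scene0.png

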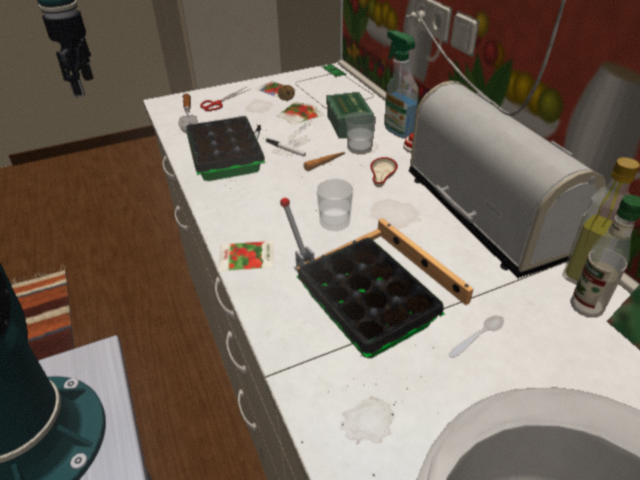

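View pics/top0.png

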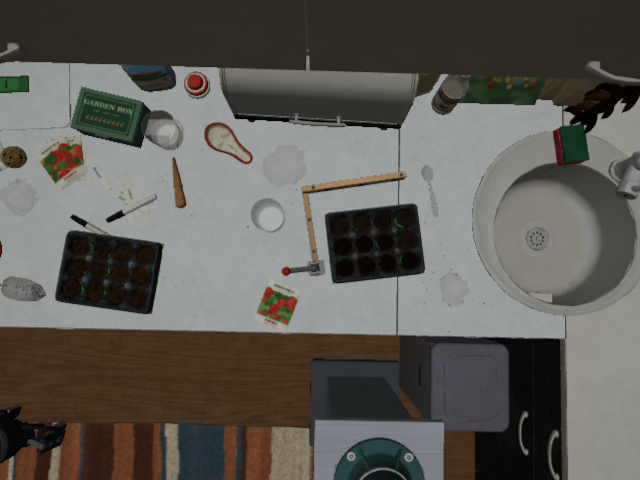

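The scene picture shows the tray in front of the fence, with the lever and red knob at about (285,202). In the top picture the fence runs from (303,188) to (405,174), the tray spans about (327–425, 204–283), the knob is at (286,271), the tumbler at (268,215), the packet at (278,304) and the spoon at (430,190).

```bash
python3 - <<'E'
import cv2
a=cv2.imread("pics/top0.png")[160:300,260:445];cv2.imwrite("pics/c1.png",cv2.resize(a,None,fx=4,fy=4,interpolation=cv2.INTER_CUBIC))
E
```

```text
(no output)
```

View pics/c1.png

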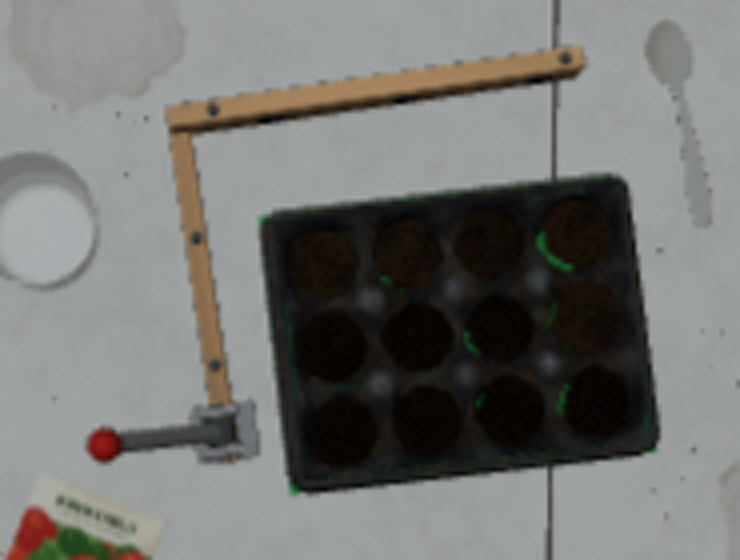

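The crop (4x, offset 260,160) shows the fence's top near edge from about (172,123) to (583,66). The tray's rim corners are at (263,213), (627,177), (658,449) and (293,490), and the knob is at (104,444).

```bash
cat > h.py <<'E'
from station import *
import numpy as np
def back(n,u,v,z):
    c=calibration(n);R=np.array(c["R"]);t=np.array(c["t"])
    d=R.T@[(u-c["cx"])/c["fx"],(v-c["cy"])/c["fy"],1];o=-R.T@t
    return o+d*(z-o[2])/d[2]
def proj(n,X):
    c=calibration(n);p=np.array(c["R"])@X+c["t"]
    return c["cx"]+c["fx"]*p[0]/p[2],c["cy"]+c["fy"]*p[1]/p[2]
E
python3 - <<'E'
from h import *
f=lambda u,v,z:back("top",260+u/4-.4,160+v/4-.4,z)
P=dict(fl=(172,123,40),fr=(583,66,40),railT=(190,133,16),railB=(226,402,16),tl=(263,213,59),tr=(627,177,59),br=(658,449,59),bl=(293,490,59),knob=(104,444,125),tum=(45,232,0),spoonhead=(668,25,5),spoontail=(703,225,5),pkt=(43,475,10),pktR=(165,520,10),br1=(195,405,48),br2=(250,402,48),br3=(258,452,48),br4=(203,462,48))
Q={k:f(*v) for k,v in P.items()}
for k,v in Q.items(): print(k,v.round(0))
yv=Q['fl']-Q['fr'];print("len",np.linalg.norm(yv));yv/=np.linalg.norm(yv);xv=np.array([yv[1],-yv[0],0])
th=np.arctan2(xv[1],xv[0]);print("dock yaw",th,'rail',np.arctan2(*(Q['railT']-Q['railB'])[[1,0]]))
O=(Q['fl']+Q['fr'])/2-87*xv-18*yv;O[2]=0;print("dock O",O)
D=lambda p:np.round([(p-O)@xv,(p-O)@yv,p[2]],0)
for k,v in Q.items(): print(k,D(v))
c=(Q['tl']+Q['tr']+Q['br']+Q['bl'])/4;print('tray',c,D(c),[np.arctan2(*(a-b)[[1,0]]) for a,b in((Q['tl'],Q['bl']),(Q['tr'],Q['br']))],np.arctan2(*((Q['tl']-Q['tr'])[[0,1]]*[-1,1])))
for zz in (160,):
    for kn in (130,):
        X=O+xv*-102+yv*(145+115*np.sin(.6));X[2]=35+115*np.cos(.6);print('knob pred',X,[proj(n,X) for n in("top","scene")])
for n,px,py in(("corners",0,0),):
  for x,y,z in((87,149,40),(87,-113,40),(-84,122,48)): print('scene',proj("scene",O+xv*x+yv*y+np.array([0,0,z])))
E
```

```text
fl [711. 203.  40.]
fr [753. -50.  40.]
railT [709. 192.  16.]
railB [541. 166.  16.]
tl [654. 146.  59.]
tr [681. -74.  59.]
br [517. -94.  59.]
bl [488. 124.  59.]
knob [511. 233. 125.]
tum [646. 283.   0.]
spoonhead [ 788. -110.    5.]
spoontail [ 660. -133.    5.]
pkt [493. 278.  10.]
pktR [467. 202.  10.]
br1 [537. 184.  48.]
br2 [540. 151.  48.]
br3 [510. 146.  48.]
br4 [503. 179.  48.]
len 256.15792097801636
dock yaw 0.16528369792862907 rail 0.1568962752232052
dock O [648.72378881  44.45688726   0.        ]
fl [ 87. 146.  40.]
fr [  87. -110.   40.]
railT [ 84. 136.  16.]
railB [-86. 137.  16.]
tl [21. 99. 59.]
tr [  12. -122.   59.]
br [-153. -115.   59.]
bl [-146.  105.   59.]
knob [-105.  209.  125.]
tum [ 37. 235.   0.]
spoonhead [ 112. -175.    5.]
spoontail [ -18. -177.    5.]
pkt [-115.  256.   10.]
pktR [-153.  185.   10.]
br1 [-87. 156.  48.]
br2 [-90. 123.  48.]
br3 [-120.  123.   48.]
br4 [-121.  156.   48.]
tray [584.81110348  25.64423504  59.        ] [-66.  -8.  59.] [np.float64(0.12967287979978542), np.float64(0.12181956699467958)] 0.12426858938532657
knob pred [513.57299621 234.74745218 129.91359571] [(np.float64(284.8413543149356), np.float64(269.4791822746145)), (np.float64(285.57029831377076), np.float64(200.65749980146668))]
scene (np.float64(378.18560930781393), np.float64(218.18558395242718))
scene (np.float64(469.00148467153315), np.float64(290.30646016245356))
scene (np.float64(319.0309898075389), np.float64(252.79692306617403))
```

Request:
{"api": "carry_out", "payload": {"deltas": [[0.075,-0.13,0,0,0,0.03],[0.15,-0.26,0,0,0,0.06],[0.225,-0.39,0,0,0,0.09],[0.3,-0.52,0,0,0,0.12],[0.375,-0.65,0,0,0,0.1455]], "grip": 0}}

```text
clock: 0.72
eef_pos: [362.8, 431.3, 239.0]
eef_rot: [[-0.987, -0.162, -0.0], [-0.162, 0.987, -0.0], [0.0, -0.0, -1.0]]
contact_force: [0.6, 0.3, -0.3]
gripper_width: 85.6
finger_force: 0.0
```

Request:
{"api": "carry_out", "payload": {"deltas": [[0.04,-0.145,0,0,0,0],[0.08,-0.29,0,0,0,0],[0.12,-0.435,0,0,0,0],[0.155,-0.58,0,0,0,0],[0.19,-0.725,0,0,0,0]]}}

```text
clock: 1.35
eef_pos: [438.1, 141.3, 239.3]
eef_rot: [[-0.987, -0.16, 0.0], [-0.16, 0.987, 0.0], [-0.0, -0.0, -1.0]]
contact_force: [0.9, 0.2, -0.2]
gripper_width: 85.6
finger_force: 0.0
```

Request:
{"api": "carry_out", "payload": {"deltas": [[0.03,-0.11,0,0,0,0],[0.06,-0.22,-0.05,0,0,0],[0.085,-0.333,-0.15,0,0,0],[0.085,-0.333,-0.25,0,0,0],[0.085,-0.333,-0.3,0,0,0]]}}

```text
clock: 1.98
eef_pos: [470.9, 8.9, 117.3]
eef_rot: [[-0.988, -0.157, -0.003], [-0.157, 0.988, -0.001], [0.003, -0.0, -1.0]]
contact_force: [-0.2, 0.1, 0.4]
gripper_width: 85.2
finger_force: 0.0
```

```bash
python3 - <<'E'
from h import *
import cv2
o=get_obs();print(o["clock"],o["eef_pos"],o["joints"])
cv2.imwrite("pics/w1.png",snapshot("wrist"))
E
```

```text
1.975 [470.85559304   8.93928749 117.33811106] [-0.1450859   0.48484875  0.03899706  2.26217027 -0.04614228  0.398507
  1.66095594]
```

View pics/w1.png

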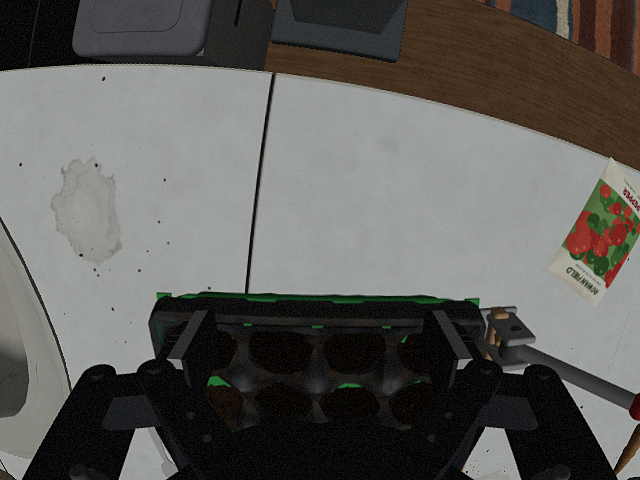

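The wrist picture shows the tray's near edge at about rows 295–320, from column 150 to 485. The open fingertips appear near (190,340) and (440,340). I'll work out their real clearance.

```bash
cat >> h.py <<'E'
def wback(u,v,z,pos,rot):
    c=calibration("wrist");T=np.array(c["hand_eye"])
    a=np.array([(u-c["cx"])/c["fx"],(v-c["cy"])/c["fy"]]);r=np.hypot(*a)
    d=np.r_[a/r*np.sin(r),np.cos(r)]
    d=rot@(T[:3,:3]@d);o=pos+rot@T[:3,3]
    return o+d*(z-o[2])/d[2]
O=np.array([648.7,44.5,0]);xv=np.array([np.cos(.16),np.sin(.16),0]);yv=np.array([-xv[1],xv[0],0])
D=lambda p:np.round([(p-O)@xv,(p-O)@yv,p[2]],1)
E
python3 - <<'E'
from h import *
o=get_obs();p=np.array(o["eef_pos"]);R=np.array(o["eef_rot"])
print(D(p))
for u,v,z in((150,312,59),(320,320,59),(485,318,59),(157,292,0),(320,293,0),(478,298,0)): print(u,v,z,wback(u,v,z,p,R).round(1),D(wback(u,v,z,p,R)))
E
```

```text
[-182.1   -6.2  115.9]
150 312 59 [514.3 -90.4  59. ] [-154.2 -111.8   59. ]
320 320 59 [499.1  15.8  59. ] [-152.2   -4.5   59. ]
485 318 59 [484.7 119.6  59. ] [-150.   100.2   59. ]
157 292 0 [ 532.1 -110.7    0. ] [-139.9 -134.6    0. ]
320 293 0 [509.4  17.6   0. ] [-141.8   -4.4    0. ]
478 298 0 [496.3 143.8   0. ] [-134.6  122.3    0. ]
```

Request:
{"api": "carry_out", "payload": {"deltas": [[0,0,-0.08,0,0,0],[0,0,-0.16,0,0,0],[0,0,-0.235,0,0,0],[0.02,0.003,-0.235,0,0,0],[0.04,0.006,-0.235,0,0,0]]}}

```text
clock: 2.65
eef_pos: [489.3, 12.7, 26.2]
eef_rot: [[-0.987, -0.16, 0.001], [-0.16, 0.987, 0.0], [-0.001, -0.0, -1.0]]
contact_force: [-3.7, -1.7, -1.0]
gripper_width: 85.5
finger_force: 1.4
```

Request:
{"api": "carry_out", "payload": {"deltas": [[0.015,0.0025,0,0,0,0],[0.03,0.005,0,0,0,0],[0.045,0.0075,0,0,0,0],[0.06,0.01,0,0,0,0],[0.075,0.012,0,0,0,0]]}}

```text
clock: 3.28
eef_pos: [518.2, 17.5, 25.4]
eef_rot: [[-0.987, -0.16, -0.0], [-0.16, 0.987, 0.0], [0.0, 0.0, -1.0]]
contact_force: [-3.6, -0.5, 2.8]
gripper_width: 85.7
finger_force: 1.8
```

Request:
{"api": "carry_out", "payload": {"deltas": [[0.014,0.0023,0,0,0,0],[0.028,0.0045,0,0,0,0],[0.042,0.0068,0,0,0,0],[0.054,0.0087,0,0,0,0],[0.065,0.0105,0,0,0,0]]}}

```text
clock: 3.9
eef_pos: [544.4, 21.6, 25.2]
eef_rot: [[-0.987, -0.16, 0.0], [-0.16, 0.987, 0.0], [-0.0, 0.0, -1.0]]
contact_force: [-3.8, 0.6, 2.1]
gripper_width: 84.9
finger_force: 1.7
```

```bash
python3 - <<'E'
from h import *
import cv2
o=get_obs();print(o["clock"],o["contact_force"],D(np.array(o["eef_pos"])))
a=snapshot("scene")[190:370,270:500];b=snapshot("top")[160:300,260:445]
a=cv2.resize(a,(690,540),interpolation=2)
cv2.imwrite("pics/s2.png",a)
cv2.imwrite("pics/t2.png",cv2.resize(b,None,fx=4,fy=4,interpolation=2))
E
```

```text
3.9 [-3.75568012  0.59015145  2.14953649] [-106.6   -6.    25.2]
```

View pics/s2.png

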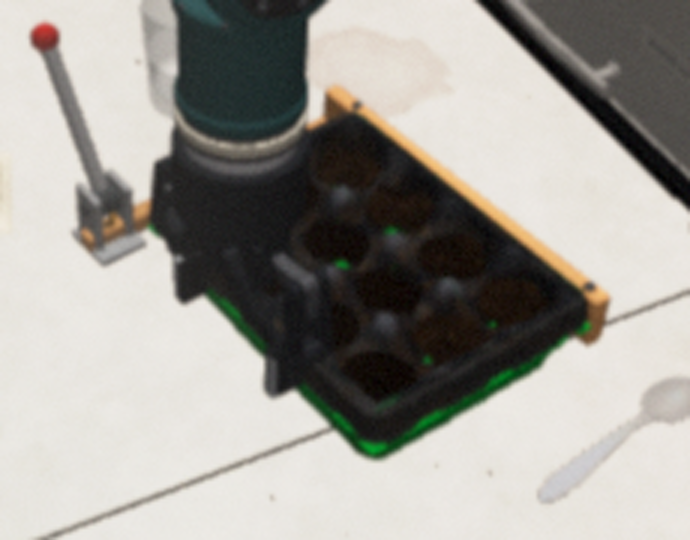

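The scene crop shows the tray nearly at the fence, with the lever still open and its knob at (45,37) in the crop. The force is still only sliding friction, so I'll push on slowly.

Request:
{"api": "carry_out", "payload": {"deltas": [[0.005,0.0008,0,0,0,0],[0.01,0.0016,0,0,0,0],[0.015,0.0024,0,0,0,0],[0.02,0.0032,0,0,0,0],[0.02,0.0032,0,0,0,0]]}}

```text
clock: 4.62
eef_pos: [552.9, 23.0, 25.3]
eef_rot: [[-0.987, -0.16, 0.001], [-0.16, 0.987, 0.0], [-0.001, -0.0, -1.0]]
contact_force: [-1.2, 0.1, 0.3]
gripper_width: 85.3
finger_force: 0.9
```

Request:
{"api": "carry_out", "payload": {"deltas": [[0.005,0.0008,0,0,0,0],[0.01,0.0016,0,0,0,0],[0.015,0.0024,0,0,0,0],[0.015,0.0024,0,0,0,0],[0.015,0.0024,0,0,0,0]]}}

```text
clock: 5.25
eef_pos: [553.8, 23.0, 25.0]
eef_rot: [[-0.987, -0.16, -0.008], [-0.16, 0.987, -0.001], [0.008, 0.0, -1.0]]
contact_force: [-8.5, -2.0, 4.9]
gripper_width: 85.3
finger_force: 4.2
```

Request:
{"api": "carry_out", "payload": {"deltas": [[0.004,0.0006,0,0,0,0],[0.008,0.0012,0,0,0,0],[0.01,0.0016,0,0,0,0],[0.01,0.0016,0,0,0,0],[0.01,0.0016,0,0,0,0]]}}

```text
clock: 5.88
eef_pos: [553.8, 22.8, 24.7]
eef_rot: [[-0.987, -0.161, -0.016], [-0.161, 0.987, -0.002], [0.016, 0.0, -1.0]]
contact_force: [-13.1, -3.3, 9.7]
gripper_width: 85.6
finger_force: 6.8
```

Request:
{"api": "carry_out", "payload": {"deltas": [[-0.03,-0.005,0,0,0,0],[-0.08,-0.013,0,0,0,0],[-0.16,-0.026,0,0,0,0],[-0.24,-0.039,0.02,0,0,0],[-0.25,-0.04,0.15,0,0,0]], "grip": 0}}

```text
clock: 6.5
eef_pos: [459.5, 8.1, 83.9]
eef_rot: [[-0.987, -0.159, -0.005], [-0.159, 0.987, -0.0], [0.005, 0.0, -1.0]]
contact_force: [1.0, 1.2, 0.1]
gripper_width: 85.5
finger_force: 0.0
```

```bash
python3 - <<'E'
from h import *
import cv2
o=get_obs();print(o["clock"],o["contact_force"],D(np.array(o["eef_pos"])))
b=snapshot("top")[160:300,260:445]
cv2.imwrite("pics/t3.png",cv2.resize(b,None,fx=4,fy=4,interpolation=2))
E
```

```text
6.5 [1.04669436 1.18677044 0.08397257] [-192.6   -5.8   83.9]
```

View pics/t3.png

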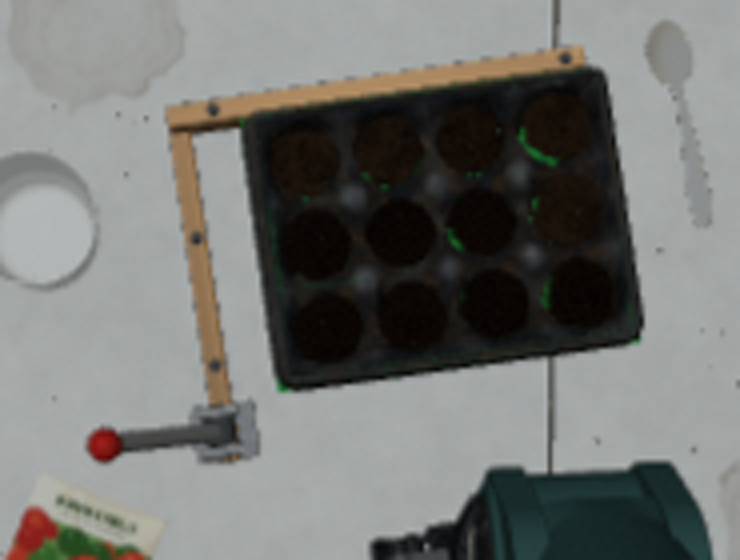

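The top crop shows the tray against the fence: far rim corners at about (243,117) and (605,70), near corners at (282,388) and (642,337). The latch is still open. I'll check this in numbers.

```bash
python3 - <<'E'
from h import *
f=lambda u,v,z:back("top",260+u/4-.4,160+v/4-.4,z)
q=[f(*p,59) for p in((243,117),(605,70),(642,337),(282,388))]
for p in q: print(D(p))
print(D(sum(q)/4), "fence",D(f(172,123,40)),D(f(583,66,40)))
o=get_obs();p=np.array(o["eef_pos"])
T=lambda x,y,z:(O+x*xv+y*yv+np.array([0,0,z]))
for t in((-192,225,220),(-102,240,220),(-102,240,108),(-102,120,108)): print(t,T(*t).round(1),((T(*t)-p)/400).round(3))
E
```

```text
[ 80.5 103.4  59. ]
[  79.8 -118.6   59. ]
[ -84.2 -116.3   59. ]
[-85.1 102.6  59. ]
[-2.3 -7.2 59. ] fence [ 86.2 146.5  40. ] [  87.6 -109.7   40. ]
(-192, 225, 220) [423.3 236.  220. ] [-0.101  0.569  0.325]
(-102, 240, 220) [509.8 265.2 220. ] [0.115 0.642 0.325]
(-102, 240, 108) [509.8 265.2 108. ] [0.115 0.642 0.045]
(-102, 120, 108) [528.9 146.7 108. ] [0.163 0.346 0.045]
```

The tray is square to the fence and home to within measuring error, so I go on to the latch with shut fingers.

Request:
{"api": "carry_out", "payload": {"deltas": [[0,0.03,0.14,0,0,0],[0,0.1,0.27,0,0,0],[0,0.24,0.325,0,0,0],[0,0.38,0.325,0,0,0],[0.03,0.52,0.325,0,0,0]], "grip": 1}}

```text
clock: 7.18
eef_pos: [475.6, 219.4, 216.9]
eef_rot: [[-0.987, -0.16, 0.006], [-0.16, 0.987, 0.003], [-0.006, 0.002, -1.0]]
contact_force: [2.1, 0.4, -0.5]
gripper_width: 0.2
finger_force: 0.0
```

```bash
python3 - <<'E'
from h import *
o=get_obs();p=np.array(o["eef_pos"]);print(p,o["gripper_width"],D(p))
for t in((-102,245,220),(-102,245,110)):
  X=O+t[0]*xv+t[1]*yv+np.array([0,0,t[2]]);print(((X-p)/400).round(3))
print(xv,yv)
E
```

```text
[475.64242778 219.39976499 216.89683572] 0.1742601452378302 [-143.   200.2  216.9]
[0.083 0.127 0.008]
[ 0.083  0.127 -0.267]
[0.98722728 0.15931821 0.        ] [-0.15931821  0.98722728  0.        ]
```

Request:
{"api": "carry_out", "payload": {"deltas": [[0.05,0.08,0.01,0,0,0],[0.083,0.13,0,0,0,0],[0.083,0.13,-0.1,0,0,0],[0.083,0.13,-0.2,0,0,0],[0.083,0.13,-0.26,0,0,0]]}}

```text
clock: 7.8
eef_pos: [508.5, 269.6, 110.0]
eef_rot: [[-0.987, -0.16, 0.003], [-0.16, 0.987, 0.002], [-0.003, 0.001, -1.0]]
contact_force: [-0.7, -0.3, -0.6]
gripper_width: 0.0
finger_force: 0.0
```

```bash
python3 - <<'E'
from h import *
import cv2
o=get_obs();p=np.array(o["eef_pos"]);print(p,D(p),o["contact_force"])
cv2.imwrite("pics/s4.png",cv2.resize(snapshot("scene")[150:330,200:430],(690,540),interpolation=2))
E
```

```text
[508.5196598  269.56322798 110.00163356] [-102.5  244.5  110. ] [-0.68993892 -0.25122396 -0.61049507]
```

View pics/s4.png

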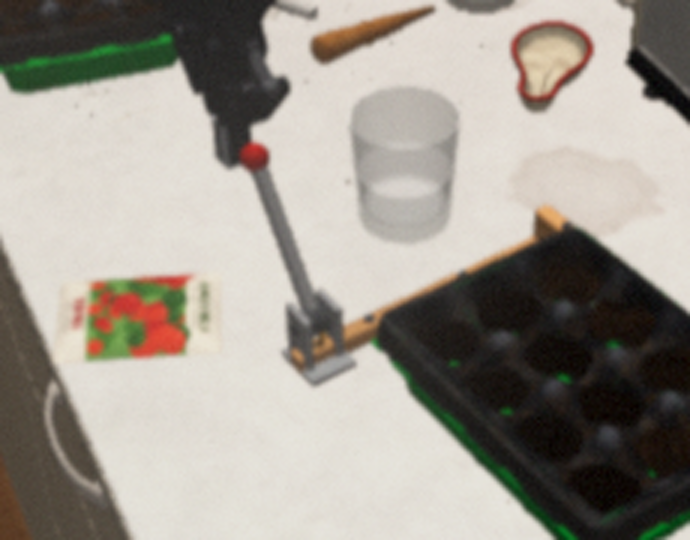

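The scene crop shows the shut fingertips at (230,160), just outside the red knob at (255,155). The tumbler and packet are clear. Next I push the lever over.

Request:
{"api": "carry_out", "payload": {"deltas": [[0.006,-0.035,0,0,0,0],[0.012,-0.07,0,0,0,0],[0.017,-0.105,0,0,0,0],[0.023,-0.14,0,0,0,0],[0.028,-0.175,0,0,0,0]]}}

```text
clock: 8.48
eef_pos: [522.8, 212.6, 122.8]
eef_rot: [[-0.986, -0.167, 0.014], [-0.166, 0.986, 0.02], [-0.017, 0.018, -1.0]]
contact_force: [-16.4, 14.9, 73.6]
gripper_width: -0.4
finger_force: 36.2
```

Request:
{"api": "carry_out", "payload": {"deltas": [[0.006,-0.035,0,0,0,0],[0.012,-0.07,0,0,0,0],[0.017,-0.105,0,0,0,0],[0.022,-0.135,0,0,0,0],[0.022,-0.135,0,0,0,0]]}}

```text
clock: 9.1
eef_pos: [527.7, 141.8, 112.5]
eef_rot: [[-0.988, -0.156, 0.001], [-0.156, 0.988, -0.001], [-0.001, -0.001, -1.0]]
contact_force: [-0.6, 0.2, -0.3]
gripper_width: 0.2
finger_force: 0.0
```

```bash
python3 - <<'E'
from h import *
import cv2
o=get_obs();p=np.array(o["eef_pos"]);print(p,D(p),o["contact_force"])
cv2.imwrite("pics/s5.png",cv2.resize(snapshot("scene")[150:370,200:480],(700,550),interpolation=2))
E
```

```text
[527.72842174 141.84117075 112.47662677] [-103.9  115.4  112.5] [-0.60640113  0.20871094 -0.27665   ]
```

View pics/s5.png

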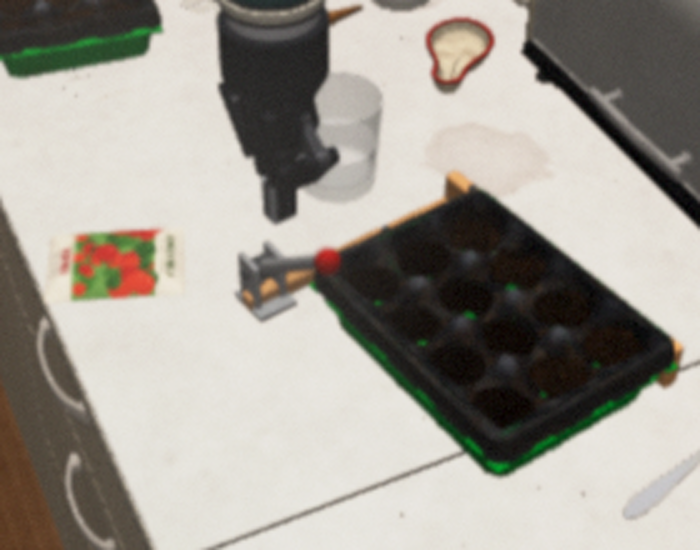

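The lever has moved, but it may be caught: the knob is now at crop (328,262), which is scene pixel (331,255). I'll work out its angle.

```bash
python3 - <<'E'
from h import *
for a in (0,.6,1,1.4,1.8,2,2.17):
    X=O-102*xv+(145+115*np.sin(.6-a))*yv+np.array([0,0,35+115*np.cos(.6-a)]);print(a,np.round(proj("scene",X)),np.round(proj("top",X)))
import cv2
c=[]
a=snapshot("scene");b=a.astype(int);m=((b[...,2]>120)&(b[...,1]<60)&(b[...,0]<70)).astype(np.uint8)
n,l,s,ce=cv2.connectedComponentsWithStats(m)
for i in range(1,n):
    if 220<ce[i][0]<450 and 180<ce[i][1]<360: print(s[i],ce[i])
a=snapshot("top");cv2.imwrite("pics/t6.png",cv2.resize(a[160:300,260:445],None,fx=4,fy=4,interpolation=2))
print(get_obs()["clock"])
E
```

```text
0 [286. 200.] [285. 269.]
0.6 [303. 208.] [313. 265.]
1 [317. 225.] [333. 262.]
1.4 [328. 246.] [349. 260.]
1.8 [336. 270.] [358. 260.]
2 [338. 281.] [360. 260.]
2.17 [339. 289.] [360. 260.]
[239 250   7   3  11] [241.81818182 251.        ]
[250 259   1   1   1] [250. 259.]
[331 262   9   8  54] [335.         265.12962963]
9.25
```

The lever is still swinging closed: about 1.5 rad in the first picture and 1.7 rad in this one. I'll retreat upwards and let it finish.

Request:
{"api": "carry_out", "payload": {"deltas": [[0,0,0.1,0,0,0],[0,0,0.2,0,0,0],[-0.05,0,0.3,0,0,0],[-0.1,0,0.35,0,0,0],[-0.1,0,0.35,0,0,0]]}}

```text
clock: 9.88
eef_pos: [486.1, 145.2, 252.3]
eef_rot: [[-0.987, -0.162, 0.001], [-0.162, 0.987, 0.001], [-0.001, 0.001, -1.0]]
contact_force: [0.4, -0.3, 0.6]
gripper_width: -0.2
finger_force: 0.0
```

```bash
python3 - <<'E'
from h import *
import cv2
for k in range(2):
  a=snapshot("scene");b=a.astype(int);m=((b[...,2]>120)&(b[...,1]<60)&(b[...,0]<70)).astype(np.uint8)
  n,l,s,ce=cv2.connectedComponentsWithStats(m)
  print([ce[i] for i in range(1,n) if 300<ce[i][0]<450 and 180<ce[i][1]<360])
o=get_obs();print(o["clock"],o["eef_pos"],o["contact_force"])
cv2.imwrite("pics/s7.png",cv2.resize(a[150:370,200:480],(700,550),interpolation=2))
E
```

```text
[array([382., 182.]), array([338.57142857, 288.95238095])]
[array([374., 181.]), array([382., 182.]), array([338.69230769, 288.79487179])]
9.975 [486.98482531 144.71357484 250.73248549] [ 0.27725916 -0.53628318  0.34056312]
```

View pics/s7.png

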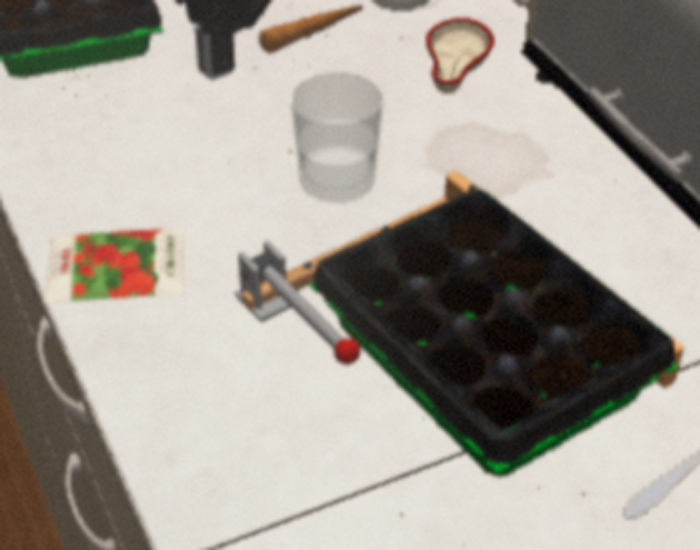

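The lever is down in front of the tray with its knob at scene pixel (339,289), which matches the fully closed angle of 2.17. The tray is still against the fence, the bystanders show no movement, and the arm is clear.

```bash
python3 -c "
from station import *
print(hand_in())"
```

```text
the job is handed in; nothing more can be done
None
```

I pushed the tray flush against the fence and then snapped the latch fully closed in front of it. The job is handed in with no verdict returned; while I pushed the lever the wrist force read about 77 N (limit 120 N), apparently at the fingertips.

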